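# Set the vial feeder back one notch

## Robot

A 6-joint arm with a two-finger parallel gripper is mounted at the origin on a cart in front of the work surface, level with it; the furniture and walls round the work are solid. World frame = base frame: x ahead of the robot, y to its left, z up, the work surface at z = 0. Lengths are in mm, angles in rad, forces in N, time in s.
With the tool pointing down it reaches from about 400 to 925 mm from the base axis. Payload 12.5 kg.
Tool frame: the origin (TCP) lies midway between the tips of the shut fingers; the grasp point (between the pads) lies 19 mm behind it; z points along the fingers, y is the line along which they close (so a half turn about z gives the same grasp; the last joint's range is limited). The gripper opens to 95 mm and grips with 3 to 60 N. Pads are 20 mm wide; open, the fingers measure 119 mm over their backs; the gripper's body (75 mm by 180 mm) begins 59 mm behind the grasp point.
Start: joints at [-1.421, 0.491, 1.559, -0, 1.092, -0.106], TCP at [158.16, -604.675, 214.661] pointing down, gripper open.
Joint ranges: [-3.1, 3.1], [-0.84, 2.19], [0.05, 2.79], [-1.13, 4.28], [0.06, 2.93], [-2.69, 2.69]. Speed limits (rad/s): [2.22, 2.22, 2.79, 3.14, 3.14, 3.14].

## Interface

Orientations are given as [roll, pitch, yaw] about the fixed x, y, z axes, in that order (R = Rz(yaw) Ry(pitch) Rx(roll)).
In Python, from cell import state, read_camera, camera_info, env gives the robot as it stands.
- The arm moves only by the tool move_arm, never from a script. Its argument "commands" is a list of rows, each a list of 3 entries, a list of its own where there are three numbers: the shift along the world's x, y, z in cm, then the turn, a rotation vector about the world's x, y, z in degrees, then the opening, from 0 (shut) to 1 (fully open). A call has 1 to 10 rows; each row shifts and turns the commanded pose from where the row before left it; what a row does not reach is not made up. A row lasts 1/10 s, in which the tool goes at most 50 mm and 8.59 degrees, less where a joint would pass 70% of its speed; a pose out of reach is approached as far as the arm can. A call with a gripper value outside its range is refused whole. The fingers move at their own pace and stop on an object; the grip force is fixed at half the most. Time passes only in rows, so rows that do not move let the fingers close. It gives the time, the measured TCP pose, the force, the opening and the grip force at its end, in the units of the state.
- state(): the state, without advancing time (a new reading comes with each control period).
- read_camera(name): name is "side" or "top" or "wrist"; returns the picture (420x560x3 uint8, blue, green, red); there is no depth.
- camera_info(name): a dict with "K" (3x3 intrinsics, pixels), "k1" (the pictures are not rectified: a ray, as slopes to the right and down, at radius r is drawn at 1 + k1 r^2 times it, then the intrinsics apply), "cam_to_world" (4x4, takes a point from camera to world coordinates). Camera axes: x right, y down, z forward; pixel columns grow to the right and rows downward; lengths in mm; the calibration is good to about 2 mm. A picture is of the moment at which its call begins: read the wrist's pose just before it. camera_info takes no time and is no camera call; for the wrist camera it gives the pose at the moment of the call.
- env.job_done(): hands the job in; it is judged then, once.
The state is a dict: "t": time; "joints": joint angles; "qvel": joint speeds; "tau": joint torques, N m; "eef_pos": TCP position; "tcp_rot": TCP orientation; "ft_force": force on the tool from outside, world axes, zero at the start; "moment": the same for the moment, N m; "opening": opening from 0.0 (shut) to 1.0 (fully open); "grip_force": force on a finger pad.
Only numpy, scipy, OpenCV 4.12 (cv2) and the standard library are available. Lean on these libraries where they do the work, as an engineer would, in place of code of your own. Each camera call takes 0.05 s, during which the arm holds its last target. There are 200 camera calls.

## Task

The vial feeder's wheel has run one notch too far. With a fingertip push the pawl's thumb lever over so that the pawl lifts out of the teeth, push the wheel backward (clockwise seen from above) by one notch at one of its posts, and then push the lever over again so that the pawl is fully down in the next notch. Leave the vials, the tube, the dish, the mug and the beaker standing where they are.

Things in the scene. Friction and masses are not known exactly. Their poses are not given: they have to be found in the camera images.
- feeder: Vial feeder, fixed to the worktop: grey metal base plate 230 x 290 x 12 mm, a horizontal white wheel in its middle, the pawl on its right. Origin: underside of the plate, on the wheel's axis; z up, x across the plate's short side, away from the robot (turned by up to 0.4 rad), y to the left. Right, left, near (-x) and far (+x) below are meant in this frame; heights are above the worktop.
- wheel_hub (a point): On the wheel's vertical axis, at its upper face (32 mm high). The wheel is 196 mm across; its rim carries 12 steel saw teeth, one every 30 degrees, 9 mm high. Four upright steel posts, 12 mm diameter, tops 82 mm high, 90 degrees apart on a circle of 60 mm radius, are part of it and serve to push it round. The lowered pawl lets it turn counter-clockwise from above and blocks it clockwise.
- wheel (a joint): Angle of the wheel in rad, growing as it turns backward (clockwise from above). It starts between -0.08 and -0.01, in the notch it is in now. One notch is 0.524 (30 degrees): the tooth of this notch meets the lowered pawl at about 0.0, that of the next at about 0.52. It turns stiffly (1 to 2 N at a post) and stays where it is left.
- pawl (a joint): Angle of the pawl in rad: 0 is fully down between the teeth, 0.8 is lifted as far as it goes; the nose clears the teeth above about 0.16. The pivot is stiff (about 1 N at the lever's top): the pawl stays at whatever angle it is left.
- pawl_pivot (a point): The pawl's pivot, 62 mm high; its axis runs along the feeder's y. The bracket that carries it stands just outside the wheel, 30 mm further right, and is 74 mm high. The pawl points from here to the far side (+x), over the ring of teeth; its thumb lever, a plate 6 mm thick and 22 mm wide, stands up from here, its middle 12 mm further right (-y).
- lever_top (a point): Centre of the round bar (12 mm thick, 24 mm long, along the feeder's y) that tops the thumb lever, 52 mm from the pivot axis. Pawl down: the lever leans 0.38 rad from upright to the far side, bar 110 mm high. Pushing the lever to the near side (-x) lifts the pawl by the same angle, until it leans 0.42 rad to the near side. Pushing it to the far side lowers the pawl.
- pawl_nose (a point): Lower front edge of the pawl's nose, in the middle of its 12 mm width, 60 mm further to the far side than the pivot; 34 mm high with the pawl down. It lies over the ring of teeth, 90 mm right of the wheel's axis.
- post_left (a point): Centre of the top of the post at the left of the wheel, at about 105 degrees (counter-clockwise from the feeder's x) when the wheel reads 0. Pushing it to the far side (+x) turns the wheel backward. It turns with the wheel.
- vial_blue: a small screw-cap vial with a blue cap, 13 mm diameter, 48 mm tall, standing loose on the far left corner of the feeder's base plate; origin at its foot. Not to be disturbed.
- vial_red: a small screw-cap vial with a red cap, 13 mm diameter, 48 mm tall, standing loose on the near left corner of the base plate; origin at its foot. Not to be disturbed.
- tube: a 50 ml tube with an orange cap, 36 mm diameter, 98 mm tall, standing loose on the worktop close to the left of the base plate; origin at its foot. Not to be disturbed.
- dish: a petri dish, 61 mm diameter, 15 mm high, lying loose on the worktop in front of the base plate; origin at its underside. Not to be disturbed.
- mug: a white enamel mug, 92 mm wide and 102 mm tall, far right; origin at its underside, between body and handle. Not to be disturbed.
- beaker: a glass beaker, 56 mm diameter, 71 mm tall, standing on the right; origin at its foot. Not to be disturbed.

How it is judged (in metres and radians):
On the way, in this order (a step that is already met when the one before it is completed fails the run):
1. the pawl is lifted clear of the teeth while the wheel is still in its first notch (value of joint pawl above 0.2 rad and value of joint wheel below 0.15 rad), for 0.1 s.
2. with the pawl up, the wheel is pushed backward into the next notch (value of joint pawl above 0.16 rad and value of joint wheel above 0.27 rad), for 0.1 s.
At the end, for the whole second after the job is handed in: the pawl is down (below 0.07 rad) in the next notch: the wheel stands 0.38 to 0.57 rad back, at rest; the six loose things stand within 30 mm of where they were, upright within 0.3 rad (value of joint pawl below 0.07 rad and value of joint wheel between 0.38 and 0.57 rad and velocity of joint wheel between -0.05 and 0.05 rad/s and distance of each of vial_blue, vial_red, tube, dish, mug, beaker from where it was at the start of the episode below 0.03 m and angle between each of vial_blue, vial_red, tube, dish, mug, beaker's own z axis and vertical below 0.3 rad); the robot touches nothing.
It fails at once if the wheel was pushed back nearly two notches (value of joint wheel above 0.85 rad).
It fails at once if the wheel was turned forward by half a notch (value of joint wheel below -0.27 rad).
It fails at once if a loose thing was moved, lifted or knocked over (not (distance of vial_blue from where it was at the start of the episode below 0.03 m) or not (distance of vial_red from where it was at the start of the episode below 0.03 m) or not (distance of tube from where it was at the start of the episode below 0.03 m) or not (distance of dish from where it was at the start of the episode below 0.03 m) or not (distance of mug from where it was at the start of the episode below 0.03 m) or not (distance of beaker from where it was at the start of the episode below 0.03 m) or not (angle between vial_blue's own z axis and vertical below 0.3 rad) or not (angle between vial_red's own z axis and vertical below 0.3 rad) or not (angle between tube's own z axis and vertical below 0.3 rad) or not (angle between dish's own z axis and vertical below 0.3 rad) or not (angle between mug's own z axis and vertical below 0.3 rad) or not (angle between beaker's own z axis and vertical below 0.3 rad)).
It also fails if it takes over 45 s, if anything falls off the work surface, if the arm or the gripper's body presses on something with over 40 N, if the wrist force passes 120 N, or if a joint passes its speed limit or range.

## Working session

There is one attempt and no reset: what is moved stays moved. The work goes in short steps, Python scripts to look and compute and a tool call to move; the robot and the scene stay as the last step left them, time stands still between calls to the robot, and variables do not carry over. Pictures are saved under pics/ and viewed, at most 10 in all, crops included, and the job is handed in when it is done.

Besides the shell and the picture viewer there is one more tool, called after "Request:" as name(argument=value, ...), one argument or row to a line, values as JSON. move_arm: Moves the arm, as the interface text tells. Its arguments: {"type":"object","properties":{"commands":{"type":"array"}},"required":["commands"]}

```bash
mkdir -p pics; ls
python3 - <<'E'
from cell import *
import cv2
for n in ("top","side"):
    cv2.imwrite(f"pics/{n}0.png",read_camera(n)); c=camera_info(n); print(n,c["K"],c["k1"],c["cam_to_world"])
print(state())
E
```

```text
pics
top [[432.32687208   0.         286.64589995]
 [  0.         432.32687208 207.17329772]
 [  0.           0.           1.        ]] -0.03703440689727864 [[ 1.74731969e-02 -9.96460522e-01  8.22260009e-02  4.12549436e+02]
 [-9.99831414e-01 -1.69496750e-02  7.06065160e-03 -7.46620838e+01]
 [-5.64195659e-03 -8.23355108e-02 -9.96588697e-01  1.34899389e+03]
 [ 0.00000000e+00  0.00000000e+00  0.00000000e+00  1.00000000e+00]]
side [[408.91485017   0.         282.53327313]
 [  0.         408.91485017 206.75705414]
 [  0.           0.           1.        ]] 0.030155512947286366 [[-9.05666332e-01 -2.04809333e-01  3.71243360e-01  1.64279919e+02]
 [-4.23988148e-01  4.40774606e-01 -7.91171155e-01  7.13124470e+02]
 [-1.59540888e-03 -8.73939863e-01 -4.86031450e-01  5.69868875e+02]
 [ 0.00000000e+00  0.00000000e+00  0.00000000e+00  1.00000000e+00]]
{'t': 0.1, 'joints': array([-1.42057133e+00,  4.91477442e-01,  1.55939322e+00,  3.18326686e-06,
        1.09169424e+00, -1.05588469e-01]), 'qvel': array([ 0.00162182, -0.00149065, -0.00221527, -0.00189377, -0.00017459,
       -0.00051194]), 'tau': array([ 3.40653140e-03, -6.13621902e+01, -2.58606040e+01,  6.94244890e-02,
        4.70074243e-02, -5.66669655e-05]), 'eef_pos': array([ 158.14251793, -604.43870757,  214.13212851]), 'tcp_rot': array([-3.14062612e+00, -1.05275297e-04,  2.55811945e-01]), 'ft_force': array([-0.47773132,  0.41427004, -0.04751434]), 'moment': array([ 0.02255794,  0.02765014, -0.02875008]), 'grip_force': 0.0, 'opening': 1.0005730035704432}
```

View pics/top0.png

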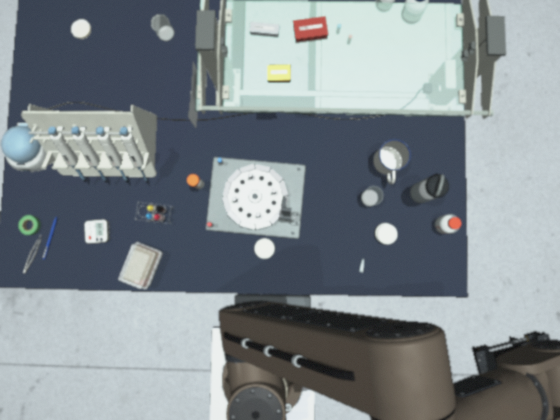

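View pics/side0.png

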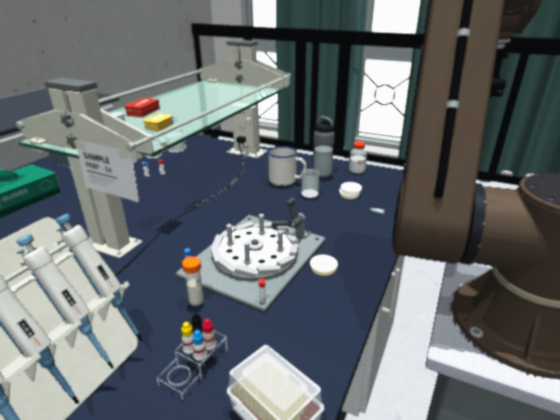

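Top view: the plate is at about (213,158)-(298,238), the hub near (255,196) and the lever near (288,213). I need enlarged crops.

Run:
```python
import cv2
a=cv2.imread("pics/top0.png")[150:246,190:318]; b=cv2.imread("pics/side0.png")[185:311,165:333]
cv2.imwrite("pics/tc.png",cv2.resize(a,None,fx=6,fy=6,interpolation=cv2.INTER_CUBIC))
cv2.imwrite("pics/sc.png",cv2.resize(b,None,fx=4.5,fy=4.5,interpolation=cv2.INTER_CUBIC))
```

```text
(no output)
```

View pics/tc.png

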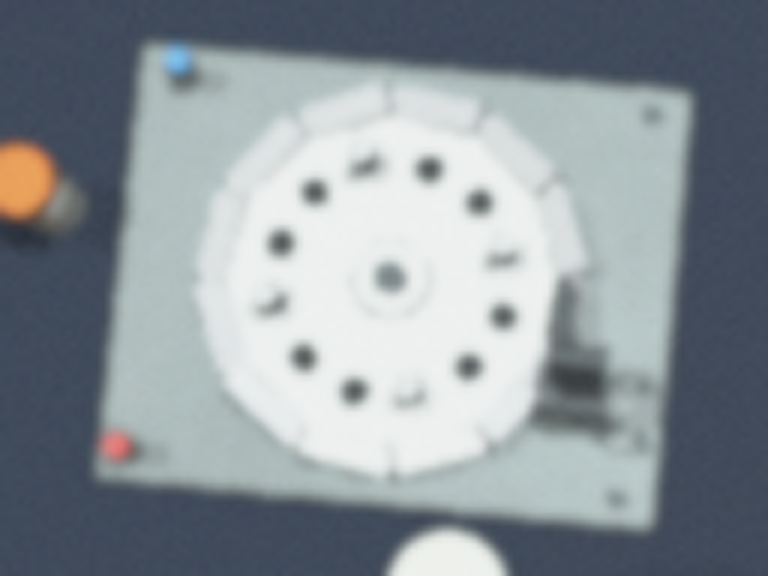

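View pics/sc.png

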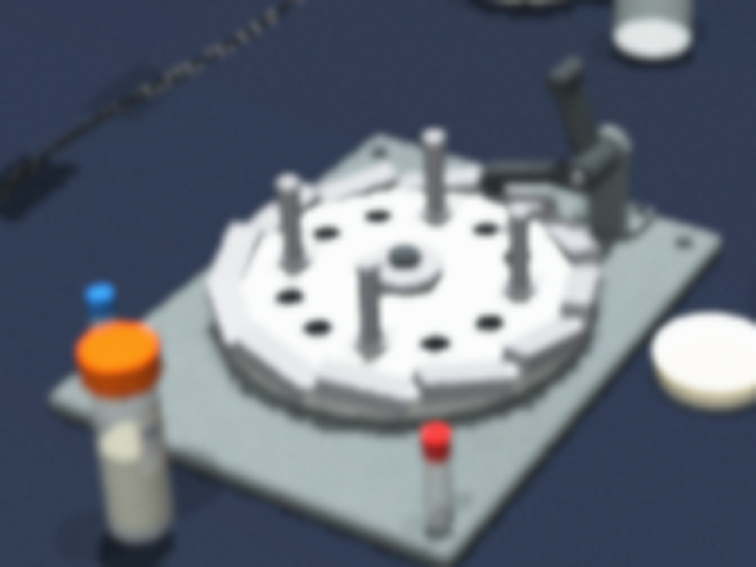

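Top crop shows the plate corners at (143,43), (693,92), (655,528) and (97,478), with the hub at (390,277). Side crop shows the lever bar at (566,72) and post tops at (434,137), (289,183), (369,272) and (520,215).

```bash
cat > h.py <<'E'
import numpy as np, cv2
from cell import *
from scipy.optimize import least_squares
def proj(ci,P):
    T=np.linalg.inv(ci["cam_to_world"]); p=(np.atleast_2d(P)@T[:3,:3].T)+T[:3,3]
    s=p[:,:2]/p[:,2:]; s=s*(1+ci["k1"]*(s**2).sum(1,keepdims=True))
    return s@ci["K"][:2,:2].T+ci["K"][:2,2]
def F(q,P):
    c,s=np.cos(q[2]),np.sin(q[2]); P=np.atleast_2d(P).astype(float)
    return np.c_[q[0]+c*P[:,0]-s*P[:,1],q[1]+s*P[:,0]+c*P[:,1],P[:,2]]
def post(w,k): a=np.radians(105+90*k)-w; return [60*np.cos(a),60*np.sin(a),82]
def lever(p,dy=0): t=.38-p; return [52*np.sin(t),0,62+52*np.cos(t)]
E
python3 - <<'E'
from h import *
t,s=camera_info("top"),camera_info("side")
tp=np.array([[143,43],[693,92],[655,528],[97,478]])/6+[190,150]
TP=[[115,145,12],[115,-145,12],[-115,-145,12],[-115,145,12]]
sp=np.array([[434,137],[289,183],[369,272],[520,215],[566,72]])/4.5+[165,185]
def model(v):
    q=v[:3]; lt=lever(0); # bar centre: x pivot unknown v[4]
    posts=[post(v[3],k) for k in (2,1,0,3)]
    return q,posts
import itertools
best=None
for sh in range(4):
  def res(v):
    P=[post(v[3],(k+sh)%4) for k in range(4)]
    P=[P[i] for i in (0,1,2,3)]+[[lever(0)[0]+v[4],v[5],lever(0)[2]]]
    return np.r_[(proj(t,F(v[:3],TP))-tp).ravel(),(proj(s,F(v[:3],P))-sp).ravel()]
  for d in (1,-1):
    spo=sp.copy()
    r0=[420,-50,-.07,-.04,-50,-125]
    # post order in side view: try both senses
    f=(lambda v:np.r_[(proj(t,F(v[:3],TP))-tp).ravel(),(proj(s,F(v[:3],[post(v[3],(d*k+sh)%4) for k in range(4)]+[[lever(0)[0]+v[4],v[5],lever(0)[2]]]))-sp).ravel()])
    r=least_squares(f,r0)
    print(sh,d,r.cost,r.x.round(3))
    if best is None or r.cost<best[0]: best=(r.cost,r.x,np.round(f(r.x),1))
print(best); q=best[1]
print("hub",q[:3]); 
for k in range(4): print("post",k,F(q,post(q[3],k)).round(1))
l=lever(0);print("lever",F(q,[l[0]+q[4],q[5],l[2]]).round(1))
E
```

```text
0 1 8.70356279338928 [ 5.51675e+02  3.40350e+01 -7.30000e-02 -3.17100e+00 -5.39160e+01
 -1.05497e+02]
0 -1 882.8308069948117 [ 5.52918e+02  3.17420e+01 -7.30000e-02 -6.24000e-01 -5.53180e+01
 -1.03302e+02]
1 1 8.70356279338939 [ 5.51675e+02  3.40350e+01 -7.30000e-02 -1.60000e+00 -5.39160e+01
 -1.05497e+02]
1 -1 882.8308072713849 [ 5.52918e+02  3.17430e+01 -7.30000e-02  9.46000e-01 -5.53180e+01
 -1.03302e+02]
2 1 8.703562793389311 [ 5.51675e+02  3.40350e+01 -7.30000e-02 -2.90000e-02 -5.39160e+01
 -1.05497e+02]
2 -1 882.8308077474728 [ 5.52918e+02  3.17430e+01 -7.30000e-02  2.51700e+00 -5.53180e+01
 -1.03302e+02]
3 1 8.703562793404691 [ 5.51675e+02  3.40350e+01 -7.30000e-02  1.54100e+00 -5.39160e+01
 -1.05497e+02]
3 -1 882.8308068815666 [ 5.52918e+02  3.17420e+01 -7.30000e-02 -2.19500e+00 -5.53180e+01
 -1.03302e+02]
(np.float64(8.70356279338928), array([ 5.51674805e+02,  3.40346278e+01, -7.25107293e-02, -3.17099057e+00,
       -5.39161285e+01, -1.05496566e+02]), array([-1.3, -0.1, -0.9, -0.2, -1.1,  0.5, -1.3,  0.4,  0.4, -0.6,  0.2,
       -0.7,  0.1, -2.7,  0.4, -1.7,  0. ,  0. ]))
hub [ 5.51674805e+02  3.40346278e+01 -7.25107293e-02]
post 0 [[564.7 -24.5  82. ]]
post 1 [[610.2  47.1  82. ]]
post 2 [[538.7  92.6  82. ]]
post 3 [[493.1  21.   82. ]]
lever [[509.5 -68.7 110.3]]
```

Request:
move_arm(
  commands=[
    [[2.7,3.8,0.4],[0,0,-1.9],0],
    [[2.7,3.8,0.4],[0,0,-1.9],0],
    [[2.7,3.8,0.4],[0,0,-1.9],0],
    [[2.7,3.8,0.4],[0,0,-1.9],0],
    [[2.7,3.8,0.4],[0,0,-1.9],0],
    [[2.7,3.8,0],[0,0,-1.9],0],
    [[2.7,3.8,0],[0,0,-1.9],0],
    [[2.7,3.8,0],[0,0,-1.9],0],
    [[2.7,3.8,0],[0,0,-1.9],0],
    [[2.7,3.8,0],[0,0,-1.9],0],
  ],
)

```text
t: 1.1
eef_pos: [428.9, -222.9, 234.6]
tcp_rot: [3.142, 0.0, -0.077]
ft_force: [0.9, -1.2, 0.8]
opening: 0.218
grip_force: 0.0
```

Request:
move_arm(
  commands=[
    [[2.8,3.7,0],[0,0,0],0],
    [[2.8,3.7,0],[0,0,0],0],
    [[2.8,3.7,0],[0,0,0],0],
    [[2.8,3.7,0],[0,0,0],0],
    [[0,0,0],[0,0,0],0],
    [[0,0,0],[0,0,0],0],
    [[0,0,0],[0,0,0],0],
  ],
)

```text
t: 1.8
eef_pos: [539.6, -77.2, 234.5]
tcp_rot: [3.141, 0.001, -0.076]
ft_force: [-0.6, -1.0, 0.2]
opening: 0.006
grip_force: 0.0
```

Run:
```python
from h import *
s=state(); print(s["eef_pos"],s["tcp_rot"],s["ft_force"],s["opening"])
c=camera_info("wrist"); cv2.imwrite("pics/w1.png",read_camera("wrist"))
q=[551.7,34,-.0725]
print(proj(c,F(q,[[-34.6,-105.5,110],[-34.6,-93.5,116],[-34.6,-117.5,116],post(-.03,0),post(-.03,3),post(-.03,2),[0,0,32]])).round())
print(c["cam_to_world"].round(2))
```

```text
[539.59218195 -77.22141782 234.45839781] [ 3.14146791e+00  7.12883353e-04 -7.62638264e-02] [-0.6418275  -1.00656487  0.15789288] 0.005609440634863153
[[269. 233.]
 [257. 235.]
 [280. 235.]
 [124. 210.]
 [152. 141.]
 [224. 179.]
 [186. 186.]]
[[-8.0000e-02 -9.6000e-01 -2.6000e-01  6.1352e+02]
 [-1.0000e+00  7.0000e-02  2.0000e-02 -8.3850e+01]
 [ 0.0000e+00  2.6000e-01 -9.6000e-01  4.0327e+02]
 [ 0.0000e+00  0.0000e+00  0.0000e+00  1.0000e+00]]
```

View pics/w1.png

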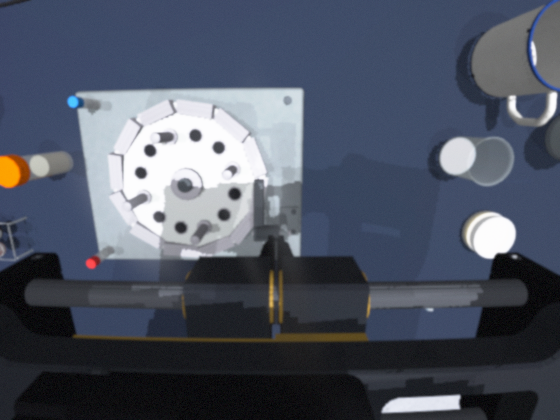

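The wrist view shows the lever at about (272,240) just ahead of the fingers. The post tops sit within about 5 px of the prediction, so the pose holds.

Request:
move_arm(
  commands=[
    [[0.1,0.2,-4],[0,0,0],0],
    [[0,0,-4],[0,0,0],0],
    [[0,0,-3],[0,0,0],0],
    [[0,0,-2.6],[0,0,0],0],
    [[0,0,0],[0,0,0],0],
    [[0,0,0],[0,0,0],0],
  ],
)

```text
t: 2.45
eef_pos: [541.1, -75.5, 99.3]
tcp_rot: [3.142, 0.0, -0.077]
ft_force: [-0.1, 1.1, -0.2]
opening: 0.006
grip_force: 0.0
```

Request:
move_arm(
  commands=[
    [[-0.5,0.05,0],[0,0,0],0],
    [[-0.5,0,0],[0,0,0],0],
    [[-0.3,0,0],[0,0,0],0],
    [[-0.3,0,0],[0,0,0],0],
    [[-0.3,0.1,0],[0,0,0],0],
    [[-0.3,0,0],[0,0,0],0],
    [[-0.3,0,0],[0,0,0],0],
    [[0,0,0],[0,0,0],0],
  ],
)

```text
t: 3.25
eef_pos: [515.6, -73.1, 98.6]
tcp_rot: [-3.142, 0.001, -0.076]
ft_force: [-0.7, 0.5, -0.3]
opening: 0.003
grip_force: 0.0
```

Request:
move_arm(
  commands=[
    [[-0.4,0.05,0],[0,0,0],0],
    [[-0.4,0,0],[0,0,0],0],
    [[-0.4,0.05,0],[0,0,0],0],
    [[-0.4,0,0],[0,0,0],0],
    [[-0.4,0.05,0],[0,0,0],0],
    [[0,0,0],[0,0,0],0],
    [[0,0,0],[0,0,0],0],
  ],
)

```text
t: 3.95
eef_pos: [496.0, -71.6, 98.6]
tcp_rot: [3.142, 0.0, -0.076]
ft_force: [-0.2, -0.1, 0.1]
opening: 0.005
grip_force: 0.0
```

Run:
```python
from h import *
s=state(); print(s["eef_pos"],s["ft_force"])
b=read_camera("side")[185:311,165:333]
cv2.imwrite("pics/s2.png",cv2.resize(b,None,fx=4.5,fy=4.5,interpolation=cv2.INTER_CUBIC))
```

```text
[495.95480289 -71.64539176  98.64773821] [-0.17715931 -0.05857431  0.06341565]
```

View pics/s2.png

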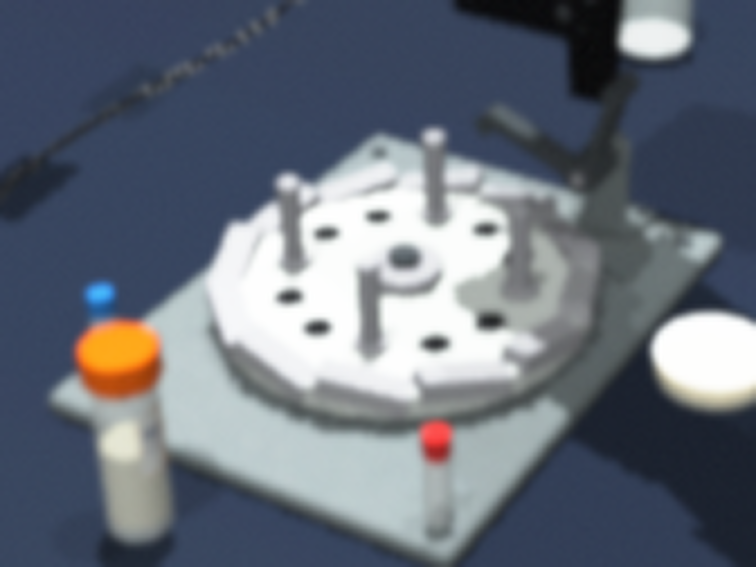

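Side view: the lever bar now leans to the near side (625,85) and the nose is up at (490,118), so the pawl is lifted by about 0.6. Next is the left post.

Request:
move_arm(
  commands=[
    [[1.0,0,0],[0,0,0],0],
    [[0,0,4],[0,0,0],0],
    [[-0.3,4.2,0],[0,0,0],0],
    [[-0.3,4.2,0],[0,0,0],0],
    [[0,4.2,0],[0,0,0],0],
    [[0,4.2,0],[0,0,0],0],
    [[0,0,0],[0,0,0],0],
    [[0,0,-4],[0,0,0],0],
    [[0,0,-4],[0,0,0],0],
    [[0,0,0],[0,0,0],0],
  ],
)

```text
t: 5.0
eef_pos: [498.5, 95.9, 55.1]
tcp_rot: [3.14, 0.007, -0.076]
ft_force: [0.1, -0.6, -0.3]
opening: 0.003
grip_force: 0.0
```

Request:
move_arm(
  commands=[
    [[0.5,0,0],[0,0,0],0],
    [[0.5,-0.1,0],[0,0,0],0],
    [[0.5,0,0],[0,0,0],0],
    [[0.5,-0.1,0],[0,0,0],0],
    [[0.5,0,0],[0,0,0],0],
    [[0.5,-0.1,0],[0,0,0],0],
    [[0.5,0,0],[0,0,0],0],
    [[0.5,0,0],[0,0,0],0],
    [[0.5,0,0],[0,0,0],0],
    [[0,0,0],[0,0,0],0],
  ],
)

```text
t: 6.0
eef_pos: [546.0, 93.2, 58.6]
tcp_rot: [3.141, -0.001, -0.076]
ft_force: [-0.3, 0.5, 0.1]
opening: 0.006
grip_force: 0.0
```

Run:
```python
from h import *
s=state(); print(s["eef_pos"],s["ft_force"])
b=read_camera("side")[185:311,165:333]
cv2.imwrite("pics/s3.png",cv2.resize(b,None,fx=4.5,fy=4.5,interpolation=cv2.INTER_CUBIC))
c=camera_info("side")
for w in (.25,.35,.45,.52):
  print(w,((proj(c,F([551.7,34,-.0725],[post(w,k) for k in range(4)]))-[165,185])*4.5).round().tolist())
```

```text
[546.04882397  93.20635428  58.62971533] [-0.29094063  0.52507055  0.06053752]
0.25 [[337.0, 253.0], [509.0, 225.0], [465.0, 140.0], [305.0, 164.0]]
0.35 [[327.0, 249.0], [503.0, 231.0], [475.0, 143.0], [312.0, 159.0]]
0.45 [[318.0, 245.0], [495.0, 236.0], [484.0, 146.0], [320.0, 154.0]]
0.52 [[312.0, 242.0], [489.0, 240.0], [490.0, 149.0], [326.0, 151.0]]
```

View pics/s3.png

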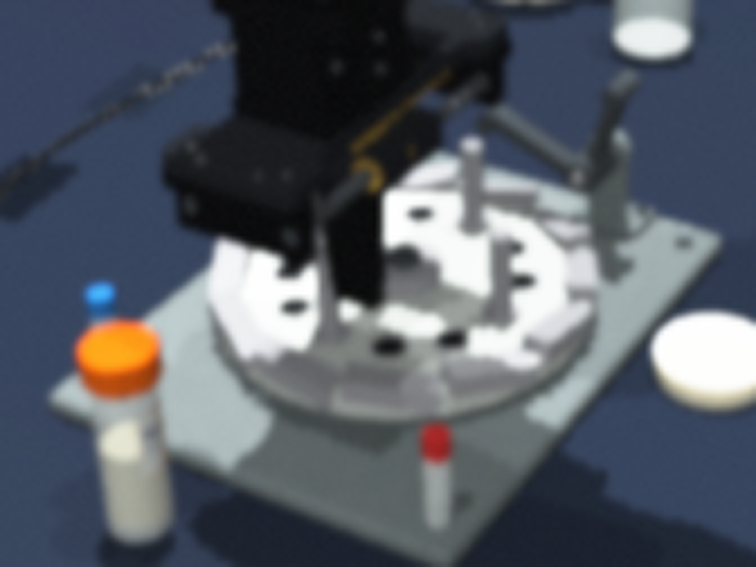

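Side view: post tops at (472,146) and (500,240) put the wheel at about 0.35 rad, with the pawl still up. About 5.5 mm more is needed.

Request:
move_arm(
  commands=[
    [[0.3,0,0],[0,0,0],0],
    [[0.25,0,0],[0,0,0],0],
    [[0,0,0],[0,0,0],0],
    [[0,0,0],[0,0,0],0],
    [[-0.8,0,0],[0,0,0],0],
    [[-1.5,0,0],[0,0,0],0],
    [[0,0,4],[0,0,0],0],
    [[0,0,4],[0,0,0],0],
    [[0,0,2],[0,0,0],0],
  ],
)

```text
t: 6.95
eef_pos: [527.8, 93.5, 161.6]
tcp_rot: [-3.141, -0.003, -0.076]
ft_force: [0.5, -0.2, -0.3]
opening: 0.008
grip_force: 0.0
```

Request:
move_arm(
  commands=[
    [[-2,-4,0],[0,0,0],0],
    [[-2,-4,0],[0,0,0],0],
    [[-2,-4,0],[0,0,0],0],
    [[-2,-4.2,0],[0,0,0],0],
    [[0,0,0],[0,0,0],0],
    [[0,0,-3.3],[0,0,0],0],
    [[0,0,-3],[0,0,0],0],
    [[0,0,0],[0,0,0],0],
    [[0,0,0],[0,0,0],0],
  ],
)

```text
t: 7.85
eef_pos: [447.6, -68.2, 96.0]
tcp_rot: [-3.141, 0.001, -0.075]
ft_force: [-0.0, -0.4, 0.5]
opening: 0.004
grip_force: 0.0
```

Request:
move_arm(
  commands=[
    [[0.8,-0.1,0.8],[0,0,0],0],
    [[0.6,0,0],[0,0,0],0],
    [[0.5,0,0],[0,0,0],0],
    [[0.5,-0.1,0],[0,0,0],0],
    [[0.5,0,0],[0,0,0],0],
    [[0.5,0,0],[0,0,0],0],
    [[0.4,0,0],[0,0,0],0],
    [[0.4,-0.1,0],[0,0,0],0],
    [[0,0,0],[0,0,0],0],
  ],
)

```text
t: 8.75
eef_pos: [490.1, -71.8, 103.5]
tcp_rot: [3.142, -0.0, -0.076]
ft_force: [-0.4, 0.9, -0.9]
opening: 0.003
grip_force: 0.0
```

Request:
move_arm(
  commands=[
    [[0.2,0,0],[0,0,0],0],
    [[0.2,0,0],[0,0,0],0],
    [[0,0,0],[0,0,0],0],
  ],
)

```text
t: 9.05
eef_pos: [492.4, -71.6, 103.4]
tcp_rot: [-3.142, 0.003, -0.076]
ft_force: [-5.7, -1.9, 2.2]
opening: 0.003
grip_force: 3.4
```

Request:
move_arm(
  commands=[
    [[0.1,0,0],[0,0,0],0],
    [[0,0,0],[0,0,0],0],
  ],
)

```text
t: 9.25
eef_pos: [492.6, -71.5, 103.4]
tcp_rot: [-3.141, 0.005, -0.076]
ft_force: [-11.1, -3.1, 3.3]
opening: 0.004
grip_force: 5.2
```

Request:
move_arm(
  commands=[
    [[-1,0,0],[0,0,0],0],
    [[-3,0,0],[0,0,0],0],
    [[0,0,4],[0,0,0],0],
    [[0,0,4],[0,0,0],0],
    [[0,-4,4],[0,0,0],0],
    [[0,-4,0],[0,0,0],0],
    [[0,-4,0],[0,0,0],0],
    [[0,0,0],[0,0,0],0],
    [[0,0,0],[0,0,0],0],
    [[0,0,0],[0,0,0],0],
  ],
)

```text
t: 10.25
eef_pos: [454.4, -186.2, 218.9]
tcp_rot: [-3.141, 0.0, -0.076]
ft_force: [-0.3, -0.1, -0.6]
opening: 0.004
grip_force: 0.0
```

Run:
```python
from h import *
s=state(); print(s["eef_pos"],s["ft_force"])
b=read_camera("side")[185:311,165:333]
cv2.imwrite("pics/s4.png",cv2.resize(b,None,fx=4.5,fy=4.5,interpolation=cv2.INTER_CUBIC))
c=camera_info("side")
for w in (-.03,.35,.45,.55):
  print(w,((proj(c,F([551.7,34,-.0725],[post(w,k) for k in range(4)]))-[165,185])*4.5).round().tolist())
```

```text
[ 454.43852234 -186.24908249  218.91440912] [-0.25175824 -0.06917665 -0.56826565]
-0.03 [[369.0, 260.0], [522.0, 207.0], [436.0, 134.0], [290.0, 180.0]]
0.35 [[327.0, 249.0], [503.0, 231.0], [475.0, 143.0], [312.0, 159.0]]
0.45 [[318.0, 245.0], [495.0, 236.0], [484.0, 146.0], [320.0, 154.0]]
0.55 [[309.0, 240.0], [486.0, 241.0], [492.0, 150.0], [329.0, 150.0]]
```

View pics/s4.png

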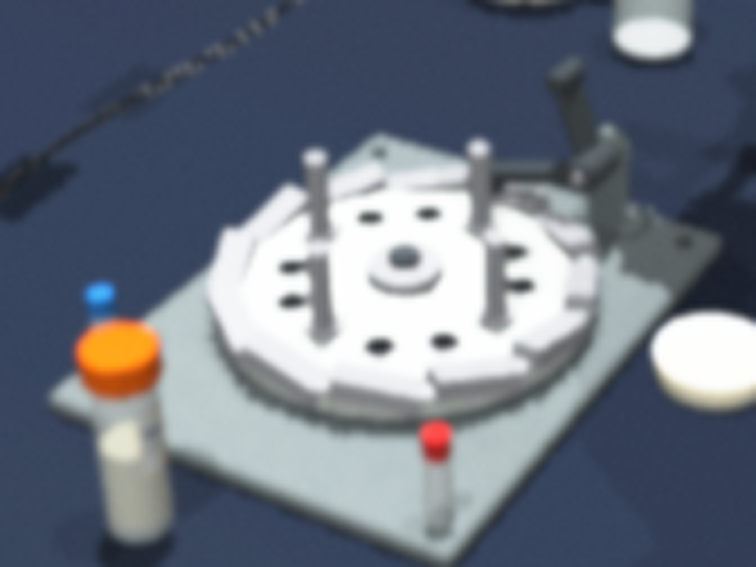

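The lever is back at (566,72), so the pawl is down. The posts suggest the wheel is at 0.40–0.45 rad, near the lower limit, so I'll measure the angle precisely from the hole ring.

Run:
```python
from h import *
q=[551.7,34,-.0725]
N=720; th=np.arange(N)*2*np.pi/N; R=np.arange(46,98,1.)
for n in ("top","side"):
    c=camera_info(n); a=cv2.imread(f"pics/{n}0.png"); b=read_camera(n)
    P=np.array([[r*np.cos(t),r*np.sin(t),32] for r in R for t in th])
    m=proj(c,F(q,P)).astype(np.float32).reshape(len(R),N,2)
    A,B=[cv2.remap(cv2.cvtColor(i,cv2.COLOR_BGR2GRAY),m[...,0],m[...,1],cv2.INTER_CUBIC).astype(float) for i in (a,b)]
    for lo,hi in ((6,22),(6,50)):
        x,y=A[lo:hi],B[lo:hi]
        if n=="top": keep=np.ones(N,bool)
        sc=[np.corrcoef(x.ravel(),np.roll(y,k,1).ravel())[0,1] for k in range(0,100)]
        o=np.argsort(sc)[::-1][:4]; print(n,lo,hi,[(round(k*2*np.pi/N,3),round(sc[k],3)) for k in o])
```

```text
top 6 22 [(np.float64(0.454), np.float64(0.967)), (np.float64(0.463), np.float64(0.962)), (np.float64(0.445), np.float64(0.961)), (np.float64(0.471), np.float64(0.946))]
top 6 50 [(np.float64(0.445), np.float64(0.818)), (np.float64(0.454), np.float64(0.818)), (np.float64(0.436), np.float64(0.812)), (np.float64(0.463), np.float64(0.812))]
side 6 22 [(np.float64(0.454), np.float64(0.78)), (np.float64(0.445), np.float64(0.778)), (np.float64(0.463), np.float64(0.774)), (np.float64(0.436), np.float64(0.767))]
side 6 50 [(np.float64(0.445), np.float64(0.697)), (np.float64(0.436), np.float64(0.697)), (np.float64(0.428), np.float64(0.692)), (np.float64(0.454), np.float64(0.692))]
```

The wheel turned 0.45 from a start of about -0.03, so it reads about 0.42. A 3 mm nudge at the post, with the pawl down as the stop, will centre it.

Request:
move_arm(
  commands=[
    [[1,4,0],[0,0,0],0],
    [[1,4,0],[0,0,0],0],
    [[1,4,0],[0,0,0],0],
    [[1,4,0],[0,0,0],0],
    [[1,4,0],[0,0,0],0],
    [[1,4,0],[0,0,0],0],
    [[1,4,0],[0,0,0],0],
    [[0,0,-4],[0,0,0],0],
    [[0,0,-4],[0,0,0],0],
    [[0,0,0],[0,0,0],0],
  ],
)

```text
t: 11.4
eef_pos: [522.2, 93.9, 135.3]
tcp_rot: [3.141, 0.008, -0.074]
ft_force: [-0.5, 0.1, -0.1]
opening: 0.003
grip_force: 0.0
```

Request:
move_arm(
  commands=[
    [[0,0,-4],[0,0,0],0],
    [[0,0,-4],[0,0,0],0],
    [[0,0,0],[0,0,0],0],
    [[0,0,0],[0,0,0],0],
    [[0,0,0],[0,0,0],0],
  ],
)

```text
t: 11.9
eef_pos: [525.9, 93.1, 61.5]
tcp_rot: [-3.141, -0.003, -0.076]
ft_force: [1.0, 0.6, 0.9]
opening: 0.007
grip_force: 0.0
```

Move 28.5 mm on in x, to 554.4.

Request:
move_arm(
  commands=[
    [[0.8,0,0],[0,0,0],0],
    [[0.6,0,0],[0,0,0],0],
    [[0.5,0,0],[0,0,0],0],
    [[0.4,0,0],[0,0,0],0],
    [[0.3,0,0],[0,0,0],0],
    [[0.25,0,0],[0,0,0],0],
    [[0,0,0],[0,0,0],0],
    [[0,0,0],[0,0,0],0],
  ],
)

```text
t: 12.7
eef_pos: [553.1, 93.0, 58.9]
tcp_rot: [3.142, 0.0, -0.076]
ft_force: [1.1, -0.6, 0.6]
opening: 0.003
grip_force: 0.0
```

Request:
move_arm(
  commands=[
    [[-1,0,0],[0,0,0],0],
    [[-1.5,0,0],[0,0,0],0],
    [[0,0,4],[0,0,0],0],
    [[0,0,4],[0,0,0],0],
    [[0,0,4],[0,0,0],0],
    [[-2,-4,4],[0,0,0],0],
    [[-2,-4,0],[0,0,0],0],
    [[-2,-4,0],[0,0,0],0],
    [[0,-4,0],[0,0,0],0],
    [[0,-4,0],[0,0,0],0],
  ],
)

```text
t: 13.7
eef_pos: [470.1, -101.4, 212.7]
tcp_rot: [3.141, -0.001, -0.076]
ft_force: [0.5, 0.0, -0.7]
opening: 0.007
grip_force: 0.0
```

Request:
move_arm(
  commands=[
    [[0,-4,0],[0,0,0],0],
    [[0,-4,0],[0,0,0],0],
    [[0,0,0],[0,0,0],0],
    [[0,0,0],[0,0,0],0],
  ],
)

```text
t: 14.1
eef_pos: [470.6, -180.5, 212.0]
tcp_rot: [-3.141, 0.001, -0.078]
ft_force: [0.3, 0.8, -0.2]
opening: 0.009
grip_force: 0.0
```

Run:
```python
from h import *
q=[551.7,34,-.0725]
N=1440; th=np.arange(N)*2*np.pi/N; R=np.arange(52,68,1.)
for n in ("top","side"):
    c=camera_info(n); a=cv2.imread(f"pics/{n}0.png"); b=read_camera(n)
    P=np.array([[r*np.cos(t),r*np.sin(t),32] for r in R for t in th])
    m=proj(c,F(q,P)).astype(np.float32).reshape(len(R),N,2)
    A,B=[cv2.remap(cv2.cvtColor(i,cv2.COLOR_BGR2GRAY),m[...,0],m[...,1],cv2.INTER_CUBIC).astype(float) for i in (a,b)]
    sc=[np.corrcoef(A.ravel(),np.roll(B,k,1).ravel())[0,1] for k in range(0,200)]
    k=np.argmax(sc); print(n,k*2*np.pi/N,sc[k])
s4=cv2.imread("pics/s4.png"); b=cv2.resize(b[185:311,165:333],None,fx=4.5,fy=4.5,interpolation=cv2.INTER_CUBIC)
cv2.imwrite("pics/s5.png",b[:400]); print(state()["ft_force"], state()["eef_pos"])
```

```text
top 0.49305551368839806 0.9587119829142595
side 0.49305551368839806 0.7421785902764575
[ 0.00783798 -0.50306631 -0.02637715] [ 471.02445319 -179.31548789  212.25816905]
```

View pics/s5.png

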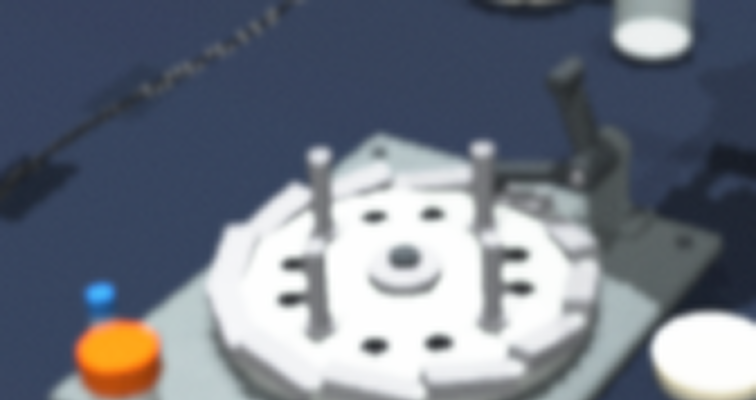

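The side view shows the lever at (566,72), so the pawl is down. The wheel turned 0.493 in total, so it reads between 0.41 and 0.48, inside the limits. The vials, tube and dish are unmoved.

```bash
python3 -c "
from cell import env
print(env.job_done())"
```

```text
the job is handed in; nothing more can be done
None
```

I lifted the pawl, turned the wheel back one notch to about 0.46 rad, and pushed the pawl fully down again. No loose thing was moved as far as the pictures show, and the job is handed in, though no verdict came back.

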